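Weigh two glaze flasks, then hold the heavier down on the touch-start mixer

ROBOT

A 6-joint arm with a two-finger parallel gripper is mounted at the origin on the work surface. World frame = base frame: x ahead of the robot, y to its left, z up, the work surface at z = 0. Lengths are in mm, angles in rad, forces in N, time in s.
With the tool pointing down it reaches from about 350 to 800 mm from the base axis. Payload 7.3 kg.
Tool frame: the origin (TCP) lies midway between the tips of the shut fingers; the grasp point (between the pads) lies 19 mm behind it (grip_point_offset is the distance from the TCP to the grasp point, in mm); z points along the fingers, y is the line along which they close (so a half turn about z gives the same grasp; the last joint's range is limited). The gripper opens to 85 mm and grips with 20 to 120 N. Pads are 22 mm wide; open, the fingers measure 114 mm over their backs; the gripper's body (76 mm by 85 mm) begins 54 mm behind the grasp point. The pads swing forward as they close: fully open they stand 13 mm farther back than shut.
Start: joints at [1.095, 0.342, 1.524, -0, 1.275, -0.146], TCP at [170.01, 496.733, 203.422] pointing down, gripper open.
Joint ranges: [-2.53, 2.53], [-0.77, 2.02], [0.04, 2.7], [-1, 4.14], [0.28, 2.66], [-3.11, 3.11]. Speed limits (rad/s): [2.57, 2.57, 3.14, 3.14, 3.14, 3.14].

INTERFACE

Orientations are given as [roll, pitch, yaw] about the fixed x, y, z axes, in that order (R = Rz(yaw) Ry(pitch) Rx(roll)).
In Python, from workcell import read_state, camera, camera_params, sign_off, grip_point_offset gives the robot as it stands. The module is installed in compiled form; this text tells all that it offers.
- The arm moves only by the tool carry_out, never from a script. Its arguments are lists of equal length, an entry for each row: "fingers": the opening, from 0 (shut) to 1 (fully open); "slide": the shift along the world's x, y, z in m, a list of three; "spin": the turn about the world's z in degrees. In form: {"fingers": [fingers, ...], "slide": [[tx, ty, tz], ...], "spin": [spin, ...]}. A call has 1 to 12 rows; each row is the pose to reach, as a shift and turn from the pose commanded when the call began; what a row does not reach only later rows make up. A row lasts 1/12 s, in which the tool goes at most 41.7 mm and 7.16 degrees, less where a joint would pass 70% of its speed; a pose out of reach is approached as far as the arm can. A call with a gripper value outside its range is refused whole. The fingers move at their own pace and stop on an object; "newtons" is the grip in N (left out, the last holds). Time passes only in rows, so rows that repeat a pose let the fingers close. It gives the time, the measured TCP pose, the force, the opening and the grip force at its end, in the units of the state.
- read_state(): the state, without advancing time (a new reading comes with each control period).
- camera(name): name is "scene" or "top" or "wrist"; returns (picture, depth): 480x640x3 uint8, red, green, blue; 480x640 float32, mm along the optical axis (not along the pixel's ray), 0 where there is no reading.
- camera_params(name): a dict with "fx", "fy", "cx", "cy" (pixels), "k1" (the pictures are not rectified: a ray, as slopes to the right and down, at radius r is drawn at 1 + k1 r^2 times it, then the intrinsics apply), "position" and "attitude" of the camera in the world; the wrist camera has in their place "T_tool_cam" (4x4, takes a point from camera to tool coordinates, whose origin is the TCP and whose axes are the flange's). Camera axes: x right, y down, z forward; pixel columns grow to the right and rows downward; lengths in mm; the calibration is good to about 2 mm. A picture is of the moment at which its call begins: read the wrist's pose just before it. camera_params takes no time and is no camera call.
- sign_off(): hands the job in; it is judged then, once.
The state is a dict: "t": time; "joint_pos": joint angles; "qd": joint speeds; "joint_efforts": joint torques, N m; "tool_pos": TCP position; "tcp_rot": TCP orientation; "force": force on the tool from outside, world axes, zero at the start; "torque": the same for the moment, N m; "opening": opening from 0.0 (shut) to 1.0 (fully open); "grasp_force": force on a finger pad.
Only numpy, scipy, OpenCV 4.12 (cv2) and the standard library are available. Lean on these libraries where they do the work, as an engineer would, in place of code of your own. Each camera call takes 0.05 s, during which the arm holds its last target. There are 200 camera calls.

TASK

Two look-alike round flasks of glaze stand on the pans of the balance: throw the arrest lever fully over to free the beam, watch which flask sinks, and swing the lever fully back so that the beam is arrested level again, all before lifting either flask. Then carry the heavier flask upright by its neck to the mixer, press it down into the sprung ring until the ring is at the bottom of its travel, and finish holding it pressed down there, gripper still on the flask. Leave the lighter flask on its pan and the other things on the table where they stand.

Things in the scene. Friction and masses are not known exactly. Their poses are not given: they have to be found in the camera images.
- balance: Two-pan balance, fixed: grey housing 340 x 120 x 35 mm with a lever plinth 100 mm wide reaching to x = -175 mm. Origin: middle of its underside. x points away from the lever side, y along the brass beam to the left pan, z up. The beam (hinge 75 mm up) carries pans at y = +110 mm (left) and -110 mm (right); a thin pointer on it reaches 150 mm above the table.
- beam (a joint): Tilt of the brass beam, rad: 0 level (arrested); free, it swings in about 0.3 s to a stop at +0.1 or -0.1. Positive: left pan (balance +y) up, right pan down, the right flask is heavier; negative: the left flask is heavier. The pans stay horizontal and move 11 mm up or down.
- pan_left_seat (a point): Centre of the top of the cork seat ring on the left pan (balance +y), 108 mm above the table when the beam is level; ring bore 44 mm, outside 68 mm, on an 84 mm steel pan. Moves with the pan.
- pan_right_seat (a point): The same on the right pan (balance -y).
- arrest_lever (a joint): Arrest lever, rad: 0 = leans 0.45 rad towards balance +y, beam arrested (found within 0.05 of this); 0.9 = leans 0.45 rad towards balance -y, beam free. Turns about the balance's x axis, needs about 1 N at the grip, stays where left. Moving it back lifts the beam level; fully level only at 0.
- lever_grip (a point): Centre of the lever's black cylindrical grip, 20 mm in diameter, 34 mm long along the lever, 110 mm from the pivot, on a thin steel rod. (Take directions from the balance's axes, not from this point's.)
- lever_pivot (a point): Pivot of the arrest lever: 135 mm in front of the balance's middle (balance -x), 48 mm above the table.
- flask_1: One of two look-alike white ceramic flasks: ball 64 mm in diameter, neck 22 mm in diameter from 62 to 102 mm above the ball's lowest point, cork 18 mm wide to 108 mm. Origin: lowest point of the ball; z along the neck, upright. 0.19 to 0.36 kg. Stands on either pan, ball sunk about 9 mm into the seat. One flask is heavier; only the balance tells which.
- flask_2: The other look-alike flask; same shape, sizes and origin, on the other pan.
- mixer: White touch-start mixer, fixed: box 130 x 130 mm, top 60 mm above the table, black dial on the front. Origin: middle of its underside on the table; z up. The sprung ring stands over its middle.
- ring_top (a point): Centre of the top face of the mixer's black rubber ring, 105 mm above the table when up; bore 48 mm, outside 72 mm, 14 mm high, on a coil spring. Moves with the ring. A flask's ball centres itself in the bore, its lowest point then about 11 mm below the ring's top.
- mixer_ring (a joint): How far the sprung ring is pressed down, m: 0 up, 0.020 at its bottom stop. The spring pushes up with about 5 N at the start of travel and 13 N at the stop (400 N/m); a flask's weight alone hardly moves it.
- tin_cup: Bystander: plain steel cup, 76 mm across, 55 mm high; loose. Origin: centre of its underside.
- bisque_cup: Bystander: terracotta cup, 76 mm across, 85 mm high; loose. Origin: centre of its underside.
- pinch_bowl: Bystander: terracotta bowl, 100 mm across, 45 mm high; loose. Origin: centre of its underside.
- jar_lid: Bystander: white jar lid, 70 mm across, 12 mm thick, lying flat; loose. Origin: centre of its underside.
- wood_rib: Bystander: flat wooden rib, 50 x 100 x 7 mm, lying flat; loose. Origin: centre of its underside.
- oxide_jar: Bystander: small jar with black lid, 56 mm across, 60 mm high; loose. Origin: centre of its underside.

How it is judged:
By the outcome, as a careful person would: the job done as asked, in the order asked, and still so for the second after the job is handed in, while the arm keeps its last pose, push and grip.
It also fails if it takes over 64 s, if anything falls off the work surface, if the arm or the gripper's body presses on something with over 40 N, if the wrist force passes 120 N, or if a joint passes its speed limit or range.

## Working session

There is one attempt and no reset: what is moved stays moved. The work goes in short steps, Python scripts to look and compute and a tool call to move; the robot and the scene stay as the last step left them, time stands still between calls to the robot, and variables do not carry over. Pictures are saved under pics/ and viewed, at most 10 in all, crops included, and the job is handed in when it is done.

Besides the shell and the picture viewer there is one more tool, called after "Request:" as a command line: name --pt "numbers of a row" for each row, then --argument value for the rest. carry_out: Moves the arm, as the interface text tells. Its arguments: {"type":"object","properties":{"fingers":{"type":"array","items":{"type":"number"}},"slide":{"type":"array","items":{"type":"array","items":{"type":"number"}}},"spin":{"type":"array","items":{"type":"number"}},"newtons":{"type":"number"}},"required":["fingers","slide","spin"]}

```bash
mkdir -p pics; cat > h.py <<'E'
import numpy as np, cv2
from scipy.spatial.transform import Rotation as R
from workcell import *
def pose(name, st=None):
    p=camera_params(name)
    if name=='wrist':
        T=np.array(p['T_tool_cam']); W=np.eye(4); W[:3,:3]=R.from_euler('xyz',st['tcp_rot']).as_matrix(); W[:3,3]=st['tool_pos']; T=W@T
    else:
        T=np.eye(4); a=np.array(p['attitude'])
        T[:3,:3]=a if a.shape==(3,3) else R.from_euler('xyz',a).as_matrix(); T[:3,3]=p['position']
    return p,T
def cloud(name):
    st=read_state(); im,d=camera(name); p,T=pose(name,st)
    K=np.array([[p['fx'],0,p['cx']],[0,p['fy'],p['cy']],[0,0,1]])
    v,u=np.mgrid[0:480,0:640]
    n=cv2.undistortPoints(np.stack([u,v],-1).reshape(-1,1,2).astype(np.float64),K,np.array([p['k1'],0,0,0,0.])).reshape(480,640,2)
    P=np.concatenate([n*d[...,None],d[...,None]],-1)@T[:3,:3].T+T[:3,3]
    P[d==0]=np.nan
    return im,d,P
def save(im,f): cv2.imwrite('pics/'+f,im[...,::-1])
E
python3 - <<'E'
from h import *
print(camera_params('top'),camera_params('scene'),read_state(),grip_point_offset)
a=[]
for n in('scene','top'):
    im,d,P=cloud(n); save(im,n+'0.png'); np.savez(''+n+'.npz',im=im,P=P)
E
```

```text
{'fx': 478.6035072793013, 'fy': 478.6035072793013, 'cx': 320.4426174672044, 'cy': 234.5717799998615, 'k1': 0.007532857667610856, 'position': array([ 394.95697909,    8.61535153, 1314.2273321 ]), 'attitude': array([-2.9896673 , -0.02759977, -1.59871366])} {'fx': 481.0203284041661, 'fy': 481.0203284041661, 'cx': 314.9065446630111, 'cy': 229.49549330186673, 'k1': -0.09932560919334843, 'position': array([1268.7972601 ,  536.45984736, 1007.04849713]), 'attitude': array([-2.33905837e+00,  1.87103548e-03,  2.20968871e+00])} {'t': 0.0, 'joint_pos': array([ 1.09504424e+00,  3.42714296e-01,  1.52502309e+00,  1.75391016e-05,
        1.27540180e+00, -1.45993604e-01]), 'qd': array([-0.00057679,  0.00139762,  0.00064491, -0.00021853,  0.00148942,
       -0.00041434]), 'joint_efforts': array([-9.33701449e-04, -4.33674216e+01, -2.46003717e+01, -4.03889126e-04,
        8.05707386e-03, -1.93810212e-05]), 'tool_pos': array([169.76632206, 496.32248996, 202.72824951]), 'tcp_rot': array([-3.14006502e+00, -2.41575302e-04,  2.81182886e+00]), 'force': array([ 0.26560291,  0.03605043, -0.44566134]), 'torque': array([-0.01633911,  0.0114837 ,  0.02279477]), 'grasp_force': 0.0, 'opening': 1.0004929562345584} 18.700000000000003
```

View pics/scene0.png

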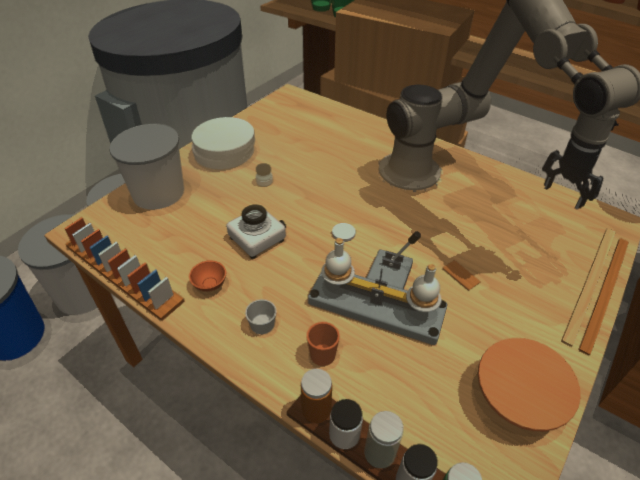

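View pics/top0.png

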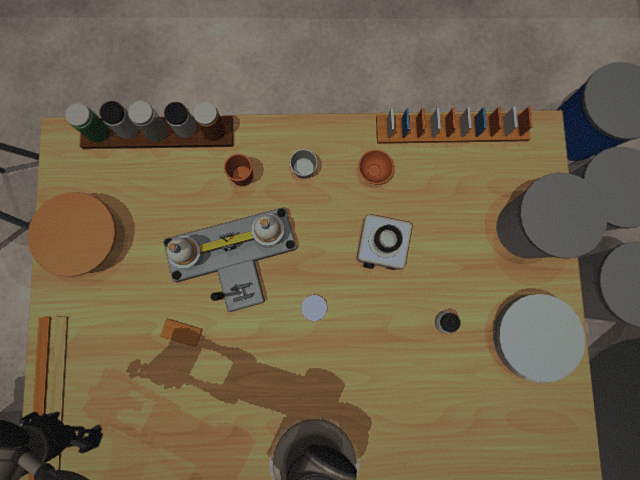

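The top view shows the balance's flasks at about (182,250) and (267,228), the lever grip at (217,296) leaning left (+y), and the mixer ring at (388,238). The lid is at (314,307), and the scene view agrees.

```bash
python3 - <<'E'
from h import *
z=np.load('top.npz'); P=z['P']; im=z['im'].astype(int)
def at(u,v,r=1): return np.nanmedian(P[v-r:v+r+1,u-r:u+r+1].reshape(-1,3),0).round(1)
for n,u,v in [('corkL',178,252),('corkR',265,224),('grip',216,296),('lid',314,307),('tin',304,163),('rib',182,332),('jar',449,322),('bisque',239,170)]: print(n,at(u,v))
X,Y,Z=P[...,0],P[...,1],P[...,2]
def box(u0,u1,v0,v1,z0,z1):
    q=P[v0:v1,u0:u1].reshape(-1,3); q=q[(q[:,2]>z0)&(q[:,2]<z1)]; return q
for n,b in dict(neckL=(160,205,228,275,165,230),neckR=(245,290,205,250,165,230),ballL=(160,205,228,275,120,160),ballR=(245,290,205,250,120,160),ring=(365,410,218,260,97,112),mixtop=(355,415,210,275,52,66),grip=(208,225,288,304,110,175),housing=(160,300,205,285,28,42),plinth=(215,270,255,312,28,60)).items():
    q=box(*b)
    if len(q): print(n,len(q),np.median(q,0).round(1),q.min(0).round(1),q.max(0).round(1),cv2.minAreaRect(q[:,:2].astype(np.float32)))
s=np.load('scene.npz'); P=s['P']
for n,u,v in [('corkR',339,243),('corkL',430,268),('grip',414,239),('ring',254,212)]: print('scene',n,at(u,v))
for n,b in dict(neckR=(325,350,236,260,165,230),neckL=(418,442,260,285,165,230),ring=(235,275,200,235,97,112),grip=(405,425,228,250,110,175)).items():
    q=box(*b)
    if len(q): print('scene',n,len(q),np.median(q,0).round(1),q.min(0).round(1),q.max(0).round(1))
q=box(408,422,230,246,120,175)
c=s['im'][226:256,400:424]; cv2.imwrite('pics/c.png',cv2.resize(z['im'][200:320,150:310,::-1],None,fx=5,fy=5,interpolation=3))
E
```

```text
corkL [535.8 313.5 165.7]
corkR [591.7 102.4 207.4]
grip [428.7 222.7 168.7]
lid [396.7 -10.1  12. ]
tin [800.8   7.7   5. ]
rib [341.1 341.4   8.7]
jar [ 348.5 -358.7   61.7]
bisque [782.9 190.6   6.8]
neckL 114 [542.7 313.9 202.8] [533.7 302.7 165.1] [557.3 327.4 212.9] ((545.3701782226562, 315.5401611328125), (21.733125686645508, 26.08039093017578), 12.853407859802246)
neckR 88 [594.6 104.6 204.1] [584.2  95.1 165.7] [607.6 114.7 213.5] ((597.8046264648438, 105.3724365234375), (20.584564208984375, 21.367856979370117), 60.36725616455078)
ballL 366 [537.7 306.7 151.2] [514.1 287.2 121.1] [576.1 350.1 160. ] ((544.920654296875, 317.6009521484375), (60.14413833618164, 61.44392395019531), 44.957637786865234)
ballR 386 [590.4 102.  151.2] [566.5  73.9 128.8] [628.8 135.5 159.9] ((597.6259155273438, 105.01663970947266), (60.55461502075195, 61.91154098510742), 19.6838321685791)
ring 358 [ 565.2 -202.8  106. ] [ 530.7 -237.1   97.1] [ 600.4 -166.8  111.5] ((565.4708251953125, -201.77301025390625), (69.93157958984375, 69.30380249023438), 86.90495300292969)
mixtop 1745 [ 562.8 -197.8   61. ]
[... 411 characters left out ...]
75, 204.45994567871094), (186.62648010253906, 339.5440368652344), 14.045114517211914)
plinth 2023 [476.  186.8  36.6] [392.5 107.4  28. ] [541.2 251.6  60. ] ((465.87017822265625, 180.89773559570312), (143.42771911621094, 148.1422882080078), 88.62201690673828)
scene corkR [604.3 110.7 202.4]
scene corkL [548.9 320.  204.9]
scene grip [438.5 228.4 150.8]
scene ring [ 542.2 -223.8   74.8]
scene neckR 142 [605.3 109.5 190.9] [589.6  96.5 165.1] [610.4 116.9 207.5]
scene neckL 169 [551.4 322.8 192.6] [536.  310.2 165.8] [558.4 331.7 208.9]
scene ring 252 [ 569.  -198.9  103.5] [ 529.7 -237.7   97. ] [ 603.2 -167.1  109.2]
scene grip 118 [435.9 224.6 152. ] [419.2 206.6 110.3] [442.  237.2 167.1]
```

View pics/c.png

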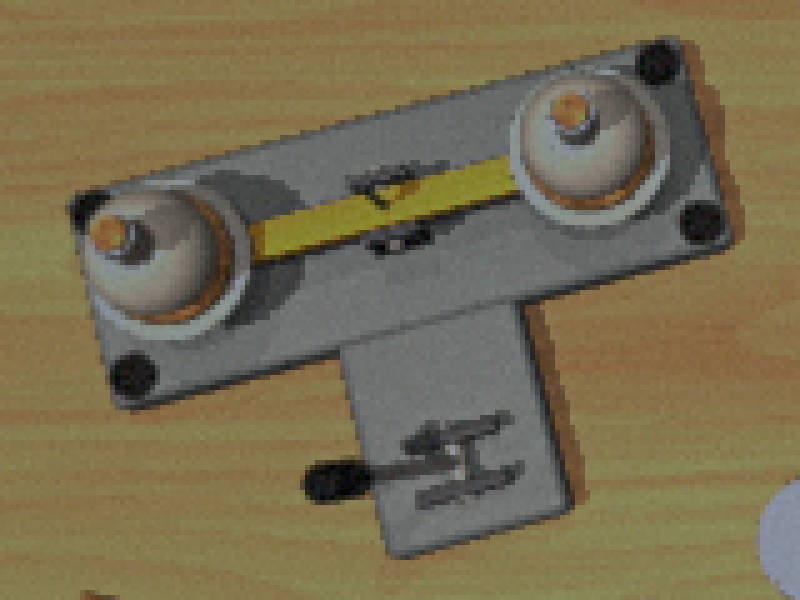

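The crop confirms it: flasks left and right, lever grip leaning to +y (arrested). Balance yaw is about 14.2°, the pivot is at about (441,177), and the grip at about (429,223,147), matching the model. Next I'll hover over the grip with the fingers closing along balance x.

Request:
carry_out --fingers '[1, 1, 1, 1, 1, 1, 1, 1, 1, 1, 1, 1]' --pt "0.02 -0.022 0" --pt "0.05 -0.053 0" --pt "0.08 -0.084 0" --pt "0.108 -0.114 0" --pt "0.136 -0.144 0" --pt "0.164 -0.173 0" --pt "0.192 -0.203 0" --pt "0.22 -0.232 0" --pt "0.245 -0.259 0" --pt "0.259 -0.274 0" --pt "0.259 -0.274 0" --pt "0.259 -0.274 0" --spin '[-4, -10, -16, -22, -28, -34, -40, -46, -52, -57, -57, -57]'

```text
t: 1.1
tool_pos: [429.2, 221.9, 202.9]
tcp_rot: [-3.14, -0.0, 1.816]
force: [-0.2, 0.4, -0.5]
opening: 0.999
grasp_force: 0.0
```

```bash
python3 - <<'E'
from h import *
im,d,P=cloud('wrist'); save(im,'w1.png')
q=P.reshape(-1,3); q=q[(abs(q[:,0]-429)<45)&(abs(q[:,1]-223)<45)&(q[:,2]>120)&(q[:,2]<172)]
print(len(q), q.min(0),q.max(0),np.median(q,0)); s=read_state(); print(s['tool_pos'],s['tcp_rot'],s['force'])
E
```

```text
928 [418.91680709 211.14448902 140.80896817] [439.17655591 239.96562556 168.01604732] [428.48014043 231.16988433 163.70511355]
[428.50856232 222.73348955 203.02154025] [-3.14037739e+00 -3.42102359e-04  1.81761304e+00] [ 0.00802311  0.15336769 -0.64176217]
```

View pics/w1.png

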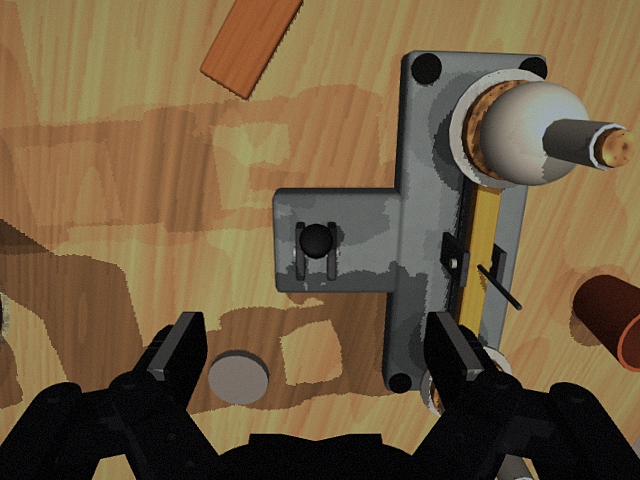

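The wrist view shows the grip (316,240) midway between the finger directions, with nothing in the fingers' way. Next I descend and grip it lightly.

Request:
carry_out --fingers '[1, 1, 1, 1, 0.1, 0.1, 0.1, 0.1, 0.1, 0.1, 0.1, 0.1]' --pt "0 0 -0.025" --pt "0 0 -0.05" --pt "0 0 -0.073" --pt "0 0 -0.073" --pt "0 0 -0.073" --pt "0 0 -0.073" --pt "0 0 -0.073" --pt "0 0 -0.073" --pt "0 0 -0.073" --pt "0 0 -0.073" --pt "0 0 -0.073" --pt "0 0 -0.073" --spin '[0, 0, 0, 0, 0, 0, 0, 0, 0, 0, 0, 0]' --newtons 25

```text
t: 2.15
tool_pos: [429.5, 223.1, 131.2]
tcp_rot: [3.14, -0.001, 1.817]
force: [-0.6, 0.6, 6.5]
opening: 0.21
grasp_force: 24.4
```

Request:
carry_out --fingers '[0.1, 0.1, 0.1, 0.1, 0.1, 0.1, 0.1, 0.1, 0.1, 0.1, 0.1, 0.1]' --pt "0.002 -0.007 0.003" --pt "0.004 -0.015 0.006" --pt "0.006 -0.023 0.008" --pt "0.008 -0.03 0.01" --pt "0.012 -0.046 0.011" --pt "0.016 -0.062 0.01" --pt "0.018 -0.07 0.008" --pt "0.02 -0.078 0.006" --pt "0.022 -0.086 0.003" --pt "0.024 -0.094 0" --pt "0.025 -0.098 -0.002" --pt "0.025 -0.098 -0.002" --spin '[0, 0, 0, 0, 0, 0, 0, 0, 0, 0, 0, 0]'

```text
t: 3.15
tool_pos: [453.8, 124.0, 127.8]
tcp_rot: [-3.141, -0.0, 1.816]
force: [0.9, 0.0, -0.1]
opening: 0.101
grasp_force: 0.0
```

Request:
carry_out --fingers '[0.1, 0.1, 0.1, 0.1, 0.1, 0.1]' --pt "0 -0.001 0" --pt "0 -0.001 0" --pt "0 -0.001 0" --pt "0 -0.001 0" --pt "0 -0.001 0" --pt "0 -0.001 0" --spin '[0, 0, 0, 0, 0, 0]'

```text
t: 3.65
tool_pos: [454.0, 123.9, 128.5]
tcp_rot: [3.141, 0.0, 1.817]
force: [0.1, -0.8, -0.4]
opening: 0.099
grasp_force: 0.0
```

```bash
python3 - <<'E'
from h import *
im,d,P=cloud('scene'); z=np.load('scene.npz')['P']
def top(P,c):
    q=P.reshape(-1,3); q=q[(np.hypot(q[:,0]-c[0],q[:,1]-c[1])<40)&(q[:,2]>150)&(q[:,2]<225)]
    return np.percentile(q[:,2],[50,90,98]).round(1)
for n,c in (('L',(545,315)),('R',(598,105))): print(n,top(z,c),top(P,c))
s=read_state(); print(s['tool_pos'],s['force'],s['opening'])
cv2.imwrite('pics/s2.png',cv2.resize(im[210:350,290:470,::-1],None,fx=4,fy=4,interpolation=3))
E
```

```text
L [160.2 204.2 206.9] [163.7 207.7 213.4]
R [159.6 202.  206.6] [172.9 198.  200.9]
[454.00346296 123.89229532 128.48868721] [ 0.08763516  0.36802175 -0.38960409] 0.09852141566008274
```

View pics/s2.png

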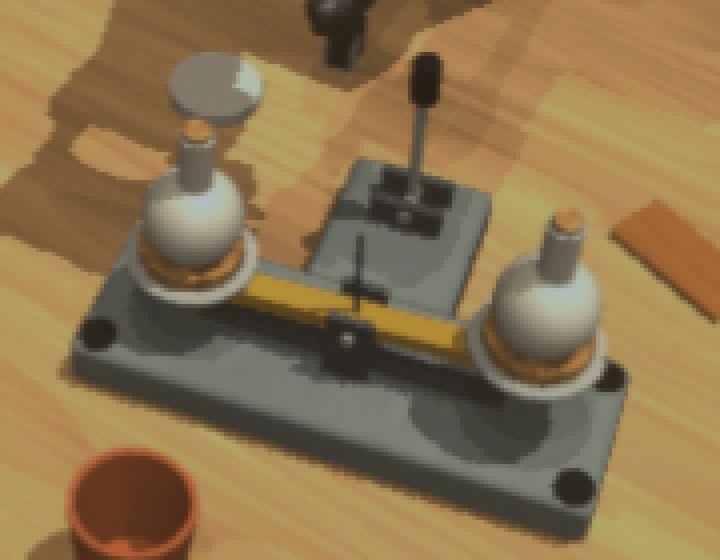

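The grip slipped off partway: the lever stands about upright at (425,80) in the crop, and the beam is already tipping right-down. I'll raise, find the grip, and push it the rest of the way with the fingers straddling it along balance y, which can't slip.

Request:
carry_out --fingers '[0.1, 0.1, 0.1, 0.7, 0.7, 0.7, 0.7, 0.7, 0.7, 0.7, 0.7, 0.7]' --pt "0 0 0.025" --pt "0 0 0.055" --pt "0 0 0.08" --pt "0 0 0.08" --pt "0 0 0.08" --pt "0 0 0.08" --pt "0 0 0.08" --pt "0 0 0.08" --pt "0 0 0.08" --pt "0 0 0.08" --pt "0 0 0.08" --pt "0 0 0.08" --spin '[0, 0, 0, 0, 0, 0, 0, 0, 0, 0, 0, 0]'

```text
t: 4.7
tool_pos: [454.0, 123.7, 208.2]
tcp_rot: [-3.141, 0.0, 1.817]
force: [-0.1, 0.1, -0.3]
opening: 0.701
grasp_force: 0.0
```

```bash
cat >> h.py <<'E'
def lever(P):
    # fit lean angle in the balance y-z plane from grip points
    xb=np.array([.9696,.245]); yb=np.array([-.245,.9696]); q=P.reshape(-1,3)
    r=q[:,:2]-[440.6,176.9]; x=r@xb; y=r@yb; z=q[:,2]-48; rad=np.hypot(y,z)
    m=(abs(x)<16)&(rad>96)&(rad<126)&(abs(y)<75)&(z>60)
    return m.sum(), 0.45-np.arctan2(np.median(y[m]),np.median(z[m]))
E
python3 - <<'E'
from h import *
for n in ('scene','top'):
    im,d,P=cloud(n); print(n,lever(P),lever(np.load(n+'.npz')['P']))
s=read_state(); print(s['tool_pos'],s['joint_pos'],s['opening'])
E
```

```text
scene (np.int64(83), np.float64(0.44804443602608024)) (np.int64(80), np.float64(0.02187858926836206))
top (np.int64(0), np.float64(nan)) (np.int64(55), np.float64(0.0820102650844135))
[453.99880228 123.7379565  208.35853574] [ 1.03005068e-01  2.38014290e-01  1.65718868e+00  1.78536813e-06
  1.24642270e+00 -1.43182605e-01] 0.7041012458784823
  return _methods._mean(a, axis=axis, dtype=dtype,
  ret = ret.dtype.type(ret / rcount)
```

Request:
carry_out --fingers '[0.7, 0.7, 0.7, 0.7, 0.7, 0.7, 0.7, 0.7, 0.7, 0.7, 0.7, 0.7]' --pt "-0.003 0.013 0" --pt "-0.006 0.026 0" --pt "-0.01 0.04 0" --pt "-0.013 0.053 0" --pt "-0.013 0.053 0" --pt "-0.013 0.053 0" --pt "-0.013 0.053 0" --pt "-0.013 0.053 0" --pt "-0.013 0.053 0" --pt "-0.013 0.053 0" --pt "-0.013 0.053 0" --pt "-0.013 0.053 0" --spin '[-7, -14, -21, -28, -35, -42, -49, -56, -63, -70, -77, -84]'

```text
t: 5.8
tool_pos: [441.0, 176.8, 208.4]
tcp_rot: [3.142, -0.0, 0.345]
force: [0.5, 0.0, -0.7]
opening: 0.7
grasp_force: 0.0
```

Request:
carry_out --fingers '[0.7, 0.7, 0.7, 0.7, 0.55, 0.55, 0.55, 0.55]' --pt "0 0 -0.01" --pt "0 0 -0.03" --pt "0 0 -0.05" --pt "0 0 -0.07" --pt "0 0 -0.075" --pt "0 0 -0.075" --pt "0 0 -0.075" --pt "0 0 -0.075" --spin '[-6, -6, -6, -6, -6, -6, -6, -6]'

```text
t: 6.47
tool_pos: [441.9, 176.9, 134.6]
tcp_rot: [3.141, -0.002, 0.246]
force: [0.1, 0.5, 0.4]
opening: 0.549
grasp_force: 0.0
```

Request:
carry_out --fingers '[0.55, 0.55, 0.55, 0.55, 0.55, 0.55, 0.55, 0.55]' --pt "0.002 -0.008 -0.002" --pt "0.004 -0.016 -0.004" --pt "0.006 -0.023 -0.006" --pt "0.008 -0.03 -0.008" --pt "0.01 -0.038 -0.01" --pt "0.011 -0.044 -0.01" --pt "0.012 -0.05 -0.01" --pt "0.012 -0.05 -0.01" --spin '[0, 0, 0, 0, 0, 0, 0, 0]'

```text
t: 7.13
tool_pos: [453.2, 125.5, 123.4]
tcp_rot: [3.141, 0.0, 0.245]
force: [0.4, 0.7, -0.3]
opening: 0.545
grasp_force: 0.0
```

Request:
carry_out --fingers '[0.55, 0.55, 0.55, 0.55]' --pt "0.001 -0.002 0" --pt "0.001 -0.004 0" --pt "0.001 -0.005 0" --pt "0.001 -0.005 0" --spin '[0, 0, 0, 0]'

```text
t: 7.47
tool_pos: [454.0, 121.7, 123.5]
tcp_rot: [3.141, -0.0, 0.246]
force: [0.3, 0.8, 0.0]
opening: 0.549
grasp_force: 0.0
```

```bash
cat > t.py <<'E'
from h import *
im,d,P=cloud('scene'); z=np.load('scene.npz')['P']
np.savez('s_last.npz',im=im,P=P)
def top(P,c):
    q=P.reshape(-1,3); q=q[(np.hypot(q[:,0]-c[0],q[:,1]-c[1])<40)&(q[:,2]>180)&(q[:,2]<225)]
    return np.percentile(q[:,2],[50,90,98]).round(1),len(q)
for n,c in (('L',(545,315)),('R',(598,105))): print(n,top(z,c),top(P,c))
print(lever(P)); s=read_state(); print(s['tool_pos'],s['force'])
E
python3 t.py
```

```text
L (array([199.3, 206.5, 207.8]), 124) (array([205.3, 217.1, 218. ]), 153)
R (array([198.8, 206.3, 207. ]), 100) (array([190.4, 195.5, 197.2]), 72)
(np.int64(104), np.float64(0.800224044655496))
[453.98232891 121.83213038 123.46564964] [-0.66386885 -0.35718808  0.37005704]
```

The left flask has risen about 11 mm and the right has sunk about 10 mm, so the right is heavier. I still have to push the lever to its stop.

Request:
carry_out --fingers '[0.55, 0.55, 0.55, 0.55, 0.55]' --pt "0.001 -0.002 0" --pt "0.001 -0.004 0" --pt "0.001 -0.006 0" --pt "0.001 -0.006 0" --pt "0.001 -0.006 0" --spin '[0, 0, 0, 0, 0]'

```text
t: 7.93
tool_pos: [455.0, 117.6, 123.4]
tcp_rot: [-3.138, -0.001, 0.245]
force: [0.1, 9.7, -0.9]
opening: 0.55
grasp_force: 4.3
```

```bash
python3 t.py
```

```text
L (array([199.3, 206.5, 207.8]), 124) (array([204.8, 216.8, 218.2]), 155)
R (array([198.8, 206.3, 207. ]), 100) (array([191.3, 195.3, 196.1]), 73)
(np.int64(100), np.float64(0.8203864256121269))
[455.02932904 117.6333311  123.45316734] [-0.11913943 11.52690922 -0.25148613]
```

The 10 N at the pad shows the lever is at its stop with the beam free: the right flask is heavier. Next I swing the lever back.

Request:
carry_out --fingers '[0.55, 0.55, 0.55, 0.55, 0.55, 0.55, 0.55, 0.55, 0.55, 0.55, 0.55, 0.55]' --pt "-0.002 0.01 0" --pt "-0.005 0.02 0" --pt "-0.007 0.03 0" --pt "-0.01 0.04 0" --pt "-0.012 0.05 0" --pt "-0.015 0.06 0" --pt "-0.018 0.072 0" --pt "-0.021 0.084 0" --pt "-0.024 0.096 0" --pt "-0.026 0.104 0" --pt "-0.027 0.112 0" --pt "-0.027 0.112 0" --spin '[0, 0, 0, 0, 0, 0, 0, 0, 0, 0, 0, 0]'

```text
t: 8.98
tool_pos: [427.6, 229.2, 123.3]
tcp_rot: [-3.141, 0.0, 0.248]
force: [-0.2, 0.0, 1.0]
opening: 0.554
grasp_force: 0.0
```

Request:
carry_out --fingers '[0.55, 0.55, 0.55, 0.55, 0.55]' --pt "0 0.002 0" --pt "-0.001 0.004 0" --pt "-0.001 0.006 0" --pt "-0.001 0.006 0" --pt "-0.001 0.006 0" --spin '[0, 0, 0, 0, 0]'

```text
t: 9.4
tool_pos: [427.1, 233.6, 123.4]
tcp_rot: [-3.142, -0.0, 0.246]
force: [0.6, 0.1, -0.2]
opening: 0.549
grasp_force: 0.1
```

```bash
python3 t.py
```

```text
L (array([199.3, 206.5, 207.8]), 124) (array([198.8, 207.2, 208.6]), 126)
R (array([198.8, 206.3, 207. ]), 100) (array([197.8, 204.8, 206. ]), 102)
(np.int64(98), np.float64(0.10691911816161603))
[427.06387784 233.62232897 123.42775852] [-0.23952793  0.12949696 -0.51789152]
```

Nearly there; I push on until the stop shows in the force.

Request:
carry_out --fingers '[0.55, 0.55, 0.55, 0.55, 0.55]' --pt "0 0.002 0" --pt "-0.001 0.004 0" --pt "-0.001 0.006 0" --pt "-0.001 0.006 0" --pt "-0.001 0.006 0" --spin '[0, 0, 0, 0, 0]'

```text
t: 9.87
tool_pos: [426.0, 239.9, 123.4]
tcp_rot: [-3.142, 0.0, 0.246]
force: [0.2, 0.7, -0.1]
opening: 0.549
grasp_force: 0.1
```

```bash
python3 t.py
```

```text
L (array([199.3, 206.5, 207.8]), 124) (array([199.6, 207.1, 208.1]), 123)
R (array([198.8, 206.3, 207. ]), 100) (array([198.1, 205.4, 207.2]), 100)
(np.int64(94), np.float64(0.04805689073040076))
[425.99023477 239.88624573 123.4108096 ] [0.20032294 0.11606708 1.01694604]
```

Request:
carry_out --fingers '[0.55, 0.55, 0.55, 0.55, 0.55]' --pt "0 0.002 0" --pt "-0.001 0.004 0" --pt "-0.001 0.005 0" --pt "-0.001 0.005 0" --pt "-0.001 0.005 0" --spin '[0, 0, 0, 0, 0]'

```text
t: 10.33
tool_pos: [425.3, 243.8, 123.3]
tcp_rot: [3.139, 0.0, 0.247]
force: [1.9, -5.0, 0.1]
opening: 0.551
grasp_force: 2.6
```

```bash
python3 t.py
```

```text
L (array([199.3, 206.5, 207.8]), 124) (array([198.7, 206.3, 207.8]), 121)
R (array([198.8, 206.3, 207. ]), 100) (array([199.5, 206.2, 208. ]), 101)
(np.int64(89), np.float64(0.012310817528383977))
[425.29501449 243.79666324 123.3454819 ] [ 2.04872233 -5.87540805 -0.2165956 ]
```

The stop is reached (5 N) and the lever reads about 0.01, with the beam level. I back off, raise and hover over the right flask.

Request:
carry_out --fingers '[0.55, 0.6, 0.6, 0.6, 0.6, 1, 1, 1, 1, 1, 1, 1]' --pt "0.001 -0.006 0" --pt "0.002 -0.01 0.003" --pt "0.002 -0.01 0.04" --pt "0.002 -0.01 0.08" --pt "0.002 -0.01 0.117" --pt "0.03 -0.035 0.117" --pt "0.06 -0.055 0.117" --pt "0.09 -0.077 0.117" --pt "0.12 -0.1 0.117" --pt "0.15 -0.122 0.117" --pt "0.173 -0.14 0.117" --pt "0.173 -0.14 0.117" --spin '[0, 0, 0, 0, 0, 0, 0, 0, 0, 0, 0, 0]'

```text
t: 11.38
tool_pos: [601.3, 100.6, 239.4]
tcp_rot: [3.14, -0.0, 0.242]
force: [-0.9, -1.4, -0.5]
opening: 1.003
grasp_force: 0.0
```

```bash
python3 - <<'E'
from h import *
im,d,P=cloud('scene'); print(lever(P))
im,d,P=cloud('wrist'); save(im,'w2.png')
q=P.reshape(-1,3); q=q[(abs(q[:,0]-598)<30)&(abs(q[:,1]-105)<30)&(q[:,2]>195)&(q[:,2]<212)]
print(len(q), cv2.minEnclosingCircle(q[:,:2].astype(np.float32)),np.median(q,0)); print(read_state()['tool_pos'])
E
```

```text
(np.int64(73), np.float64(-0.01562899975460763))
1057 ((599.2142944335938, 107.9069595336914), 10.856133460998535) [601.63232714 108.25861117 205.57824949]
[598.17810139 103.9089685  239.81316867]
```

View pics/w2.png

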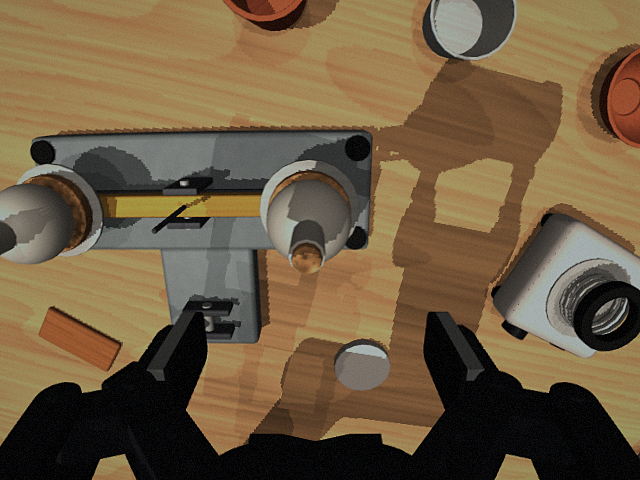

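The neck's cork shows at (307,256), centred between the fingers, and the depth agrees to within 2 mm. I descend and grip the neck.

Request:
carry_out --fingers '[1, 1, 1, 1, 0.1, 0.1, 0.1, 0.1, 0.1, 0.1, 0.1, 0.1]' --pt "0.001 0.002 -0.02" --pt "0.001 0.002 -0.045" --pt "0.001 0.002 -0.073" --pt "0.001 0.002 -0.073" --pt "0.001 0.002 -0.073" --pt "0.001 0.002 -0.073" --pt "0.001 0.002 -0.073" --pt "0.001 0.002 -0.073" --pt "0.001 0.002 -0.073" --pt "0.001 0.002 -0.073" --pt "0.001 0.002 -0.073" --pt "0.001 0.002 -0.073" --spin '[0, 0, 0, 0, 0, 0, 0, 0, 0, 0, 0, 0]' --newtons 60

```text
t: 12.48
tool_pos: [599.5, 106.8, 168.3]
tcp_rot: [3.141, -0.002, 0.246]
force: [-0.7, 0.0, 5.1]
opening: 0.202
grasp_force: 58.6
```

Request:
carry_out --fingers '[0.1, 0.1, 0.1, 0.1, 0.1, 0.1, 0.1, 0.1]' --pt "0 0 0.003" --pt "0 0 0.008" --pt "0 0 0.014" --pt "0 0 0.022" --pt "0 0 0.03" --pt "0 0 0.04" --pt "0 0 0.04" --pt "0 0 0.04" --spin '[0, 0, 0, 0, 0, 0, 0, 0]'

```text
t: 13.15
tool_pos: [599.5, 106.8, 208.4]
tcp_rot: [3.141, -0.002, 0.246]
force: [-0.3, 0.1, -4.1]
opening: 0.198
grasp_force: 58.7
```

```bash
python3 - <<'E'
from h import *
im,d,P=cloud('scene'); s=read_state(); print(lever(P),s['force'],s['opening'],s['grasp_force'])
cv2.imwrite('pics/s3.png',cv2.resize(im[160:350,200:470,::-1],None,fx=2.9,fy=2.9,interpolation=3))
q=P.reshape(-1,3); q=q[(np.hypot(q[:,0]-599,q[:,1]-106)<38)&(q[:,2]>140)&(q[:,2]<195)]
from scipy.optimize import least_squares
r=least_squares(lambda c:np.linalg.norm(q-c,axis=1)-32,[598,105,170],loss='soft_l1'); print(len(q),r.x,np.median(abs(r.fun)))
E
```

```text
(np.int64(69), np.float64(-0.003975322821503147)) [ 0.42326788  0.14338414 -3.30827479] 0.20557860703601655 58.72366905212402
426 [598.48270947 105.27400953 168.32320026] 0.8852698567536486
```

View pics/s3.png

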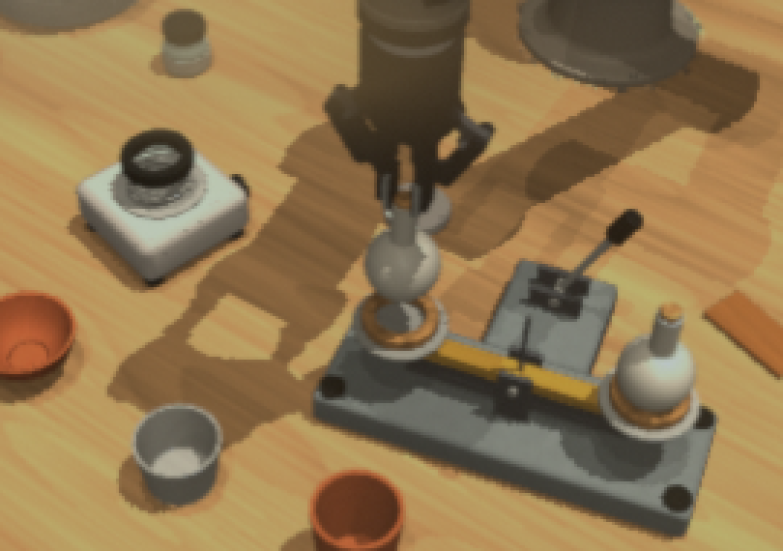

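The flask is held upright at (400,260) in the crop, clear of its pan. The beam and lever are still at rest, and the way to the mixer ring (158,155) is clear. I carry it over.

Request:
carry_out --fingers '[0.1, 0.1, 0.1, 0.1, 0.1, 0.1, 0.1, 0.1, 0.1, 0.1, 0.1, 0.1]' --pt "0 -0.005 0.01" --pt "-0.001 -0.015 0.02" --pt "-0.003 -0.03 0.02" --pt "-0.005 -0.048 0.02" --pt "-0.007 -0.067 0.02" --pt "-0.009 -0.087 0.02" --pt "-0.011 -0.107 0.02" --pt "-0.013 -0.125 0.02" --pt "-0.015 -0.14 0.02" --pt "-0.016 -0.15 0.02" --pt "-0.016 -0.154 0.02" --pt "-0.016 -0.154 0.02" --spin '[0, 0, 0, 0, 0, 0, 0, 0, 0, 0, 0, 0]'

```text
t: 14.2
tool_pos: [583.1, -48.4, 227.9]
tcp_rot: [3.141, -0.0, 0.245]
force: [-1.2, 0.2, -3.1]
opening: 0.198
grasp_force: 59.0
```

Request:
carry_out --fingers '[0.1, 0.1, 0.1, 0.1, 0.1, 0.1, 0.1, 0.1, 0.1, 0.1, 0.1, 0.1]' --pt "0 -0.005 0" --pt "-0.001 -0.015 0" --pt "-0.003 -0.03 0" --pt "-0.005 -0.048 0" --pt "-0.007 -0.067 0" --pt "-0.009 -0.087 0" --pt "-0.011 -0.107 0" --pt "-0.013 -0.125 0" --pt "-0.015 -0.14 0" --pt "-0.016 -0.15 0" --pt "-0.016 -0.154 0" --pt "-0.016 -0.154 0" --spin '[0, 0, 0, 0, 0, 0, 0, 0, 0, 0, 0, 0]'

```text
t: 15.2
tool_pos: [567.0, -201.9, 227.3]
tcp_rot: [-3.142, 0.0, 0.245]
force: [0.0, -0.3, -3.4]
opening: 0.201
grasp_force: 59.0
```

```bash
cat > m.py <<'E'
from h import *
from scipy.optimize import least_squares
im,d,P=cloud('scene'); s=read_state(); t=s['tool_pos']; print(t,s['force'],lever(P))
save(im,'m.png')
Q=P.reshape(-1,3); zc=t[2]-40
q=Q[(np.hypot(Q[:,0]-t[0],Q[:,1]-t[1])<38)&(abs(Q[:,2]-zc-3)<22)]
r=least_squares(lambda c:np.linalg.norm(q-c,axis=1)-32,[t[0],t[1],zc],loss='soft_l1'); print('ball',r.x,len(q),np.median(abs(r.fun)))
dark=im.reshape(-1,3).max(1)<70
q=Q[(np.hypot(Q[:,0]-566,Q[:,1]+202)<42)&(Q[:,2]>75)&(Q[:,2]<112)&dark]
print('ring',len(q),cv2.minEnclosingCircle(q[:,:2].astype(np.float32)),np.percentile(q[:,2],[50,90,97]))
E
python3 m.py
```

```text
[ 567.06807833 -201.02777134  227.31297483] [-0.13823289  0.54794852 -3.1488471 ] (np.int64(74), np.float64(-0.0077129753002531665))
ball [ 564.18445517 -201.90151047  187.46686221] 323 1.0444258179525008
ring 298 ((567.2687377929688, -199.56338500976562), 38.18796920776367) [102.38781231 105.62671764 106.98578425]
```

Request:
carry_out --fingers '[0.1, 0.1, 0.1, 0.1, 0.1, 0.1, 0.1, 0.1]' --pt "0.001 0 -0.008" --pt "0.001 0 -0.02" --pt "0.001 0 -0.034" --pt "0.001 0 -0.046" --pt "0.001 0 -0.056" --pt "0.001 0 -0.062" --pt "0.001 0 -0.068" --pt "0.001 0 -0.068" --spin '[0, 0, 0, 0, 0, 0, 0, 0]'

```text
t: 15.92
tool_pos: [568.4, -201.4, 159.3]
tcp_rot: [3.141, -0.0, 0.247]
force: [-0.3, -0.9, 2.8]
opening: 0.198
grasp_force: 59.9
```

Request:
carry_out --fingers '[0.1, 0.1, 0.1, 0.1, 0.1, 0.1]' --pt "0 0 -0.003" --pt "0 0 -0.006" --pt "0 0 -0.009" --pt "0 0 -0.012" --pt "0 0 -0.012" --pt "0 0 -0.012" --spin '[0, 0, 0, 0, 0, 0]' --newtons 80

```text
t: 16.42
tool_pos: [568.6, -201.6, 148.5]
tcp_rot: [3.14, -0.002, 0.246]
force: [-0.5, -0.7, 7.2]
opening: 0.19
grasp_force: 78.8
```

```bash
python3 m.py
```

```text
[ 568.66441891 -201.63974707  148.58873801] [-0.15263858 -1.25487506  7.55998037] (np.int64(71), np.float64(-0.005184164905976896))
ball [ 566.1759908  -202.71268255  107.35211607] 318 1.5252747558784563
ring 174 ((570.2303466796875, -198.632080078125), 34.39998245239258) [86.93658024 90.95094616 92.23678048]
```

The spring force matches about 14 mm of travel. I press on in small steps to the stop.

Request:
carry_out --fingers '[0.1, 0.1, 0.1, 0.1, 0.1, 0.1]' --pt "0 0 -0.002" --pt "0 0 -0.004" --pt "0 0 -0.006" --pt "0 0 -0.007" --pt "0 0 -0.007" --pt "0 0 -0.007" --spin '[0, 0, 0, 0, 0, 0]'

```text
t: 16.97
tool_pos: [569.5, -202.0, 143.9]
tcp_rot: [3.137, -0.005, 0.246]
force: [-2.8, 0.2, 17.8]
opening: 0.188
grasp_force: 80.6
```

Request:
carry_out --fingers '[0.1, 0.1, 0.1, 0.1, 0.1, 0.1]' --pt "0 0 -0.001" --pt "0 0 -0.001" --pt "0 0 -0.001" --pt "0 0 -0.001" --pt "0 0 -0.001" --pt "0 0 -0.001" --spin '[0, 0, 0, 0, 0, 0]'

```text
t: 17.47
tool_pos: [569.8, -202.2, 143.8]
tcp_rot: [3.137, -0.006, 0.246]
force: [-4.0, 0.4, 21.5]
opening: 0.187
grasp_force: 81.3
```

```bash
python3 m.py; python3 t.py; python3 -c "
import cv2;i=cv2.imread('pics/m.png');cv2.imwrite('pics/m2.png',cv2.resize(i[140:350,190:460],None,fx=2.8,fy=2.8,interpolation=3))"
```

```text
[ 569.86909013 -202.16223949  143.86212121] [-3.96389088  0.42025606 20.72922472] (np.int64(70), np.float64(-0.004148759314531125))
ball [ 566.37288366 -203.00021749  102.34737998] 306 1.5003720141321857
ring 151 ((571.0269775390625, -199.28634643554688), 34.73457717895508) [82.85703053 86.41039611 88.72333062]
L (array([199.3, 206.5, 207.8]), 124) (array([197.3, 205.6, 206.9]), 116)Traceback (most recent call last):
  File "t.py", line 7, in <module>
    for n,c in (('L',(545,315)),('R',(598,105))): print(n,top(z,c),top(P,c))
                                                                   ~~~^^^^^
  File "t.py", line 6, in top
    return np.percentile(q[:,2],[50,90,98]).round(1),len(q)
           ~~~~~~~~~~~~~^^^^^^^^^^^^^^^^^^^
    return _quantile_unchecked(
        a, q, axis, out, overwrite_input, method, keepdims, weights)
    return _ureduce(a,
                    func=_quantile_ureduce_func,
    ...<5 lines>...
                    overwrite_input=overwrite_input,
                    method=method)
    r = func(a, **kwargs)
    result = _quantile(arr,
                       quantiles=q,
    ...<2 lines>...
                       out=out,
                       weights=wgt)
    slices_having_nans = np.isnan(arr[-1, ...])
                                  ~~~^^^^^^^^^
IndexError: index -1 is out of bounds for axis 0 with size 0
```

View pics/m2.png

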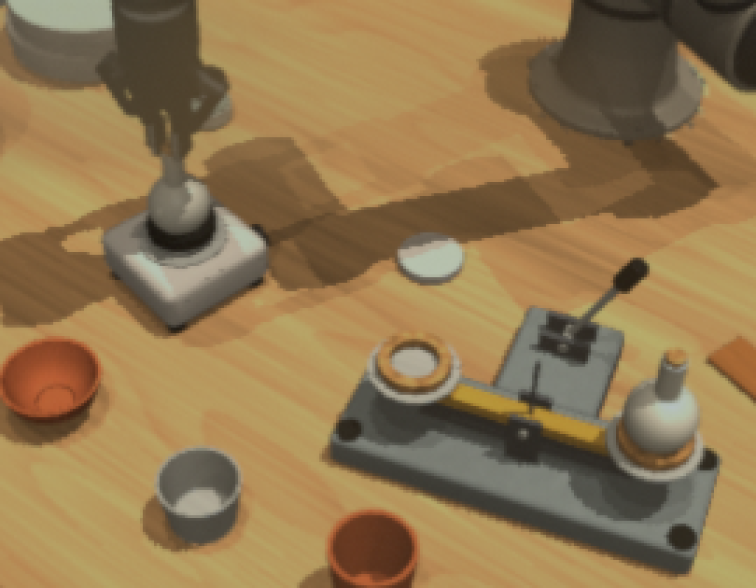

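The flask sits upright in the fully lowered ring at (178,205), with about 24 N against the 13 N spring. The light flask stays on its pan at (655,415) with the lever back, so I hand in.

```bash
python3 -c "
from workcell import *
print(sign_off())"
```

```text
the job is handed in; nothing more can be done
None
```

The job is handed in: the right flask proved heavier and is held pressed to the bottom of the mixer ring (ring down about 20 mm, about 24 N on it), with the lever back, the beam level and the lighter flask on its pan; my first grip on the lever slipped halfway, so I finished the throw by pushing it over to its stop.

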